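Set, strike and clear the specimen-tag marker

ROBOT

A 6-joint arm with a two-finger parallel gripper is mounted at the origin on a cart in front of the work surface, level with it; the furniture and walls round the work are solid. World frame = base frame: x ahead of the robot, y to its left, z up, the work surface at z = 0. Lengths are in m, angles in rad, forces in N, time in s.
With the tool pointing down it reaches from about 0.325 to 0.85 m from the base axis. Payload 4.4 kg.
Tool frame: the origin (TCP) lies on the mounting face of the last link; the fingertips stand 199 mm ahead of it and the grasp point (between the pads) lies 180 mm ahead of it; z points along the fingers, y is the direction in which the jaws open and shut (so a half turn about z gives the same grasp; the last joint's range is limited). The gripper opens to 94 mm and grips with 3 to 60 N. Pads are 16 mm wide; open, the fingers measure 119 mm over their backs; the gripper's body (75 mm by 177 mm) begins 78 mm behind the grasp point.
Start: joints at [-1.431, 0.207, 1.542, -0, 1.393, -0.15], TCP at [0.164, -0.551, 0.405] pointing down, gripper open.
Joint ranges: [-2.73, 2.73], [-0.86, 2.22], [0.23, 2.46], [-1.11, 4.25], [0.08, 2.63], [-2.82, 2.82]. Speed limits (rad/s): [2.79, 2.79, 3.14, 3.14, 3.14, 3.14].

INTERFACE

Orientations are given as a unit quaternion [x, y, z, w].
In Python, from workcell import robot gives the robot as it stands.
- The arm moves only by the shell command python3 -m pendant 'ROWS' [FORCE]. ROWS is JSON, a list that holds one entry, the list of rows, each a list of 5 numbers: the finger opening in cm, from 0 to 9.4, then the shift along the tool's x, y, z in cm, then the turn about the tool's z in rad. In form: [[[grip, dx, dy, dz, yaw], ...]]. A call has 1 to 20 rows; each row is the pose to reach, as a shift and turn from the pose commanded when the call began, along the tool's axes at that moment; what a row does not reach only later rows make up. A row lasts 1/12 s, in which the tool goes at most 41.7 mm and 7.16 degrees, less where a joint would pass 70% of its speed; a pose out of reach is approached as far as the arm can. A call with a gripper value outside its range is refused whole. The fingers move at their own pace and stop on an object; FORCE is the grip in N (left out, the last holds). Time passes only in rows, so rows that repeat a pose let the fingers close. It gives the time, the measured TCP pose, the force and the opening at its end, in the units of the state.
- robot.state(): the state, without advancing time (a new reading comes with each control period).
- robot.read_camera(name): name is "scene" or "top" or "wrist"; returns (picture, depth): 384x512x3 uint8, red, green, blue; 384x512 float32, m along the optical axis (not along the pixel's ray), 0 where there is no reading.
- robot.camera_model(name): a dict with "intrinsics" (3x3 intrinsics, pixels), "R" (3x3) and "t" (3): a world point X has camera coordinates R X + t. Camera axes: x right, y down, z forward; pixel columns grow to the right and rows downward; lengths in m; the calibration is good to about 2 mm. A picture is of the moment at which its call begins: read the wrist's pose just before it. camera_model takes no time and is no camera call; for the wrist camera it gives the pose at the moment of the call.
- robot.finish_job(): hands the job in, once; it reports no verdict.
The state is a dict: "time_s": time; "q": joint angles; "dq": joint speeds; "joint_torque": joint torques, N m; "ee_pos": TCP position; "eef_rot": TCP orientation; "contact_force": force on the tool from outside, world axes, zero at the start; "ft_torque": the same for the moment, N m; "width": opening from 0.0 (shut) to 1.0 (fully open).
Only numpy, scipy, OpenCV 4.12 (cv2) and the standard library are available. Lean on these libraries where they do the work, as an engineer would, in place of code of your own. Each camera call takes 0.05 s, during which the arm holds its last target. There are 200 camera calls.

TASK

Set up the tag marker: push its star wheel round by the spokes, from right to left across the front, until the red spoke stands at the yellow pointer, then push the tag carriage in by its blue tab until it is fully home. Only then take the mallet from its round mat and with its face knock the sprung punch pin on top of the marker fully down, never touching the pin with the hand. Let the pin spring up again and stand the mallet upright, head on its mat, leaving the marker set and the yellow-lidded sample cup where it is.

Things in the scene. Friction and masses are not known exactly. Their poses are not given: they have to be found in the camera images.
- marker: tag marker, a white bench machine 260 mm wide on a dark base, bolted down. Origin on the worktop; its x points from the robot's side to its back, y to its left, z up. At the left (y -30..140 mm) a white roof 80-96 mm high covers the rear of the star wheel (x > -10 mm); at the right (y -120..-28 mm, x 0..120 mm) is the punch head, 125 mm high, with the punch pin on top. Before them, under the wheel, lies a base plate 12 mm thick (x from -125 mm)
- wheel_hub (a point): centre of the star wheel, at marker (-30, 50, 60) mm, on its upright axis, at the height of the spokes (60 mm above the worktop). Hub 48 mm across, top 21 mm above this point. Six spokes at 60 degrees, 86 mm from the axis to their ends; their outer 36 mm is a round grip 20 mm thick (black, one red). The rear of the wheel runs under the roof, so spokes can be pushed only in front of it; fingers fit between the spokes
- red_spoke (a point): on the red spoke, 76 mm from the wheel's axis (mostly hidden under the roof at the start)
- pointer (a point): top of the yellow pointer (20 mm high) on the base plate in front of the wheel, straight ahead of the hub towards the robot's side (marker -x)
- star_wheel (a joint): angle of the star wheel: 0 when the red spoke stands at the pointer, negative before that; grows clockwise as seen from above (spokes at the front move from the robot's right to its left, marker +y). Starts between -3.0 and -2.2; stops at -3.3 and 0.9. Friction 0.15 N m holds it where it is left
- tag_carriage (a joint): travel of the tag carriage into the punch head along marker +x: 0 fully out, 0.06 m fully home (a stop); friction 2 N holds it where it is left
- carriage_tab (a point): middle of the front face (towards the robot's side) of the blue upright tab at the front end of the aluminium carriage, 45 mm above the worktop; tab 42 mm wide, 10 mm thick, from 15 to 61 mm high. When home, the face is 75 mm in front of the punch head
- punch_pin (a joint): travel of the sprung punch pin downwards: 0 up, 0.012 m fully down (a stop). Its spring pushes back with 3 N at the top and 8 N when down, and lifts it again
- pin_top (a point): top centre of the steel punch pin's head, 26 mm across, 163 mm above the worktop when up; it moves with the pin
- mallet: mallet, 0.4 kg (varies by a quarter). Head: an upright black cylinder 52 mm across and 70 mm high with an orange band; it stands on its lower striking face. Handle: level wooden bar 18 mm wide and 24 mm deep, 35 mm above that face, running from the head along the mallet's -x to 155 mm from the head's axis. Origin: centre of the lower striking face; z up. Centre of mass about 12 mm from the head's axis
- mallet_grip (a point): middle of the handle 60 mm from the head's axis: a place to grip it across the 18 mm width (along mallet y)
- mallet_mat: round mat, 140 mm across, 5 mm thick, black with a blue rim, fixed on the worktop; origin at the centre of its underside. The mallet starts on it and belongs there
- sample_cup: white sample cup with yellow lid, 66 mm across, 68 mm high; bystander, origin at the centre of its underside
- microscope: microscope standing between the marker and the mallet, fixed, 284 mm deep, 158 mm wide, 400 mm high, its eyepieces leaning towards the robot; carry the hand round in front of it or over it. Origin at the centre of its underside, x to its back; the worktop nearer the robot than its front is clear

How it is judged:
On the way, in this order (a step that is already met when the one before it is completed fails the run):
1. the red spoke stands at the pointer (within 0.12 rad) (value of joint star_wheel between -0.12 and 0.12 rad), for 0.2 s.
2. the tag carriage is home (within 5 mm), the wheel still set (all of step 1 and value of joint tag_carriage above 0.055 m), for 0.2 s.
3. the mallet is lifted off its mat (all of step 2 and height (world z) of mallet above 0.04 m), for 0.2 s.
4. the mallet drives the punch pin down (9 mm or more of its 12 mm) (all of step 2 and value of joint punch_pin above 0.009 m and contact force between mallet and punch_pin above 1 N).
5. the mallet stands on its mat again, the pin is up (horizontal distance between mallet and mallet_mat below 0.045 m and height (world z) of mallet below 0.012 m and angle between mallet's own z axis and vertical below 0.1 rad and value of joint punch_pin below 0.003 m), for 0.2 s.
At the end, for the whole second after the job is handed in: The red spoke is within 0.12 rad of the pointer, the carriage within 5 mm of home, the punch pin up again (within 3 mm), and the mallet at rest, upright on its striking face (within 0.1 rad), its head's centre within 45 mm of the mat's centre (all of step 2 and all of step 5 and linear speed of mallet below 0.03 m/s); the robot touches nothing.
It fails at once if the pin is pressed more than 4 mm before wheel and carriage are set (value of joint punch_pin above 0.004 m and not (value of joint star_wheel between -0.12 and 0.12 rad and value of joint tag_carriage above 0.055 m)).
It fails at once if the hand or arm touches the punch pin (contact force between any of the fingers, the arm and punch_pin above 1 N).
It fails at once if the sample cup is shifted more than 30 mm (distance of sample_cup from where it was at the start of the episode above 0.03 m).
It also fails if it takes over 72 s, if anything falls off the work surface, if the arm or the gripper's body presses on something with over 40 N, if the wrist force passes 120 N, or if a joint passes its speed limit or range.

## Working session

There is one attempt and no reset: what is moved stays moved. The work goes in short steps, Python scripts to look and compute and a shell command to move; the robot and the scene stay as the last step left them, time stands still between calls to the robot, and variables do not carry over. Pictures are saved under pics/ and viewed, about 8 in all and at most 12, crops included, and the job is handed in when it is done.

```bash
mkdir -p pics; ls; cat > h.py <<'E'
import numpy as np, cv2
from workcell import robot
from scipy.spatial.transform import Rotation as R
def pts(name):
    p,d=robot.read_camera(name); m=robot.camera_model(name)
    K=np.array(m["intrinsics"]);Rm=np.array(m["R"]);t=np.array(m["t"])
    v,u=np.mgrid[:384,:512]
    X=np.stack([(u-K[0,2])/K[0,0]*d,(v-K[1,2])/K[1,1]*d,d],-1)
    return p,d,(X-t)@Rm   # world points
def save(n,p): cv2.imwrite(f'pics/{n}.png',cv2.cvtColor(p,cv2.COLOR_RGB2BGR))
def tip():
    s=robot.state();r=R.from_quat(s["eef_rot"]).as_matrix()
    return np.array(s["ee_pos"]),r
E
python3 - <<'E'
from h import *
a,d,P=pts("top"); b,d2,P2=pts("scene")
np.savez('s0.npz',a=a,P=P,b=b,P2=P2)
save('v0',cv2.resize(np.hstack([a,b]),(800,300)) if 0 else a); save('v1',b)
for n in("top","scene"):
    m=robot.camera_model(n); print(n,np.round(-np.array(m["R"]).T@m["t"],3))
s=robot.state();print(s["ee_pos"],tip()[1].round(3),s["time_s"])
E
```

```text
pics
top [ 0.382 -0.047  1.132]
scene [-0.147  0.873  0.996]
[ 0.16425068 -0.55070913  0.40362926] [[ 0.958  0.286 -0.   ]
 [ 0.286 -0.958  0.002]
 [ 0.    -0.002 -1.   ]] 0.1
```

View pics/v0.png

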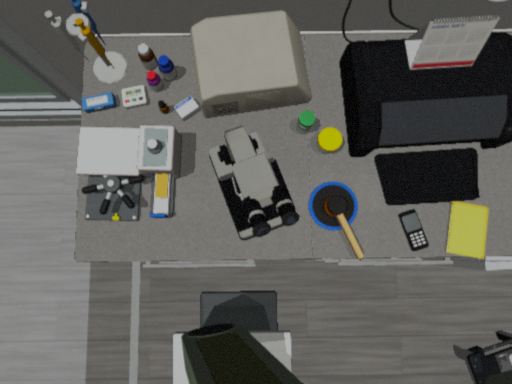

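View pics/v1.png

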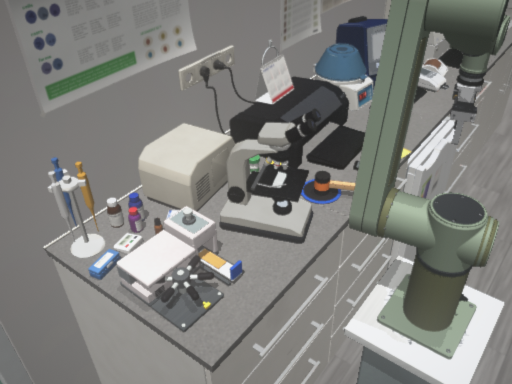

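The top view (up = +x, left = +y) shows the wheel hub at about (113,187), the pointer at (116,217) and the blue tab at (161,214). The mallet head is at (334,205) with its handle running to (361,256), the cup is at (330,140), and the microscope is at (255,190). The scene view confirms this layout.

```bash
python3 - <<'E'
from h import *
z=np.load('s0.npz');a,P,b,P2=z['a'],z['P'],z['b'],z['P2']
H=cv2.cvtColor(a,cv2.COLOR_RGB2HSV)
def blob(lo,hi,box,n):
    m=cv2.inRange(H,lo,hi)>0; k=np.zeros_like(m);x0,y0,x1,y1=box;k[y0:y1,x0:x1]=1;m&=k&(P[...,2]>-.02)
    ys,xs=np.where(m);q=P[m]
    print(n,len(q),'px',xs.mean().round(1),ys.mean().round(1),'med',np.median(q,0).round(3),'min',q.min(0).round(3),'max',q.max(0).round(3)); return m
blob((22,100,100),(35,255,255),(105,205,125,225),'pointer')
blob((100,120,60),(130,255,255),(145,205,180,222),'tab')
blob((10,60,80),(25,255,255),(325,215,370,262),'handle')
blob((0,100,80),(20,255,255),(320,195,345,216),'band')
m=blob((105,150,100),(125,255,255),(300,175,365,235),'matrim')
ys,xs=np.where(m);print(cv2.fitEllipse(np.stack([xs,ys],1).astype(np.float32)))
blob((22,150,150),(35,255,255),(315,125,345,155),'cup')
blob((0,120,60),(8,255,255),(80,170,145,215),'red')
for n,(u,v) in dict(hub=(113,187),pin=(153,146),head1=(145,131),roof=(110,150),micro=(260,190)).items():print(n,P[v,u].round(3))
# roof & punch head corners/orientation
for n,lo,hi in(('roof',.088,.104),('head',.115,.135)):
    m=(abs(P[...,2]-(lo+hi)/2)<(hi-lo)/2); m[:,185:]=0;m[:115]=0;m[215:]=0
    q=P[m][:,:2].astype(np.float32);r=cv2.minAreaRect(q);print(n,len(q),r,cv2.boxPoints(r).round(3).tolist())
m=(P[...,2]>.14)&(P[...,2]<.18);m[:,170:]=0;m[:130]=0;m[165:]=0;m[:,:140]=0
print('pin',m.sum(),P[m].mean(0),P[m].min(0),P[m].max(0))
m=(P[...,2]>.05)&(P[...,2]<.1);m[:,:320]=0;m[:,350:]=0;m[:190]=0;m[225:]=0
print('mhead',m.sum(),P[m].min(0),P[m].max(0),np.median(P[m],0))
cv2.imwrite('pics/v2.png',cv2.resize(cv2.cvtColor(a[110:235,70:200],cv2.COLOR_RGB2BGR),None,fx=4.5,fy=4.5,interpolation=cv2.INTER_CUBIC))
E
```

```text
pointer 44 px 115.4 217.0 med [0.465 0.32  0.018] min [ 0.382 -0.047 -0.002] max [0.477 0.33  1.132]
tab 60 px 157.6 215.3 med [0.466 0.194 0.06 ] min [0.463 0.175 0.02 ] max [0.472 0.213 0.065]
handle 391 px 350.4 236.7 med [ 0.401 -0.323  0.05 ] min [ 0.342 -0.369 -0.006] max [ 0.464 -0.047  1.132]
band 31 px 331.2 211.0 med [ 0.469 -0.266  0.044] min [ 0.46  -0.319  0.004] max [ 0.495 -0.259  0.072]
matrim 471 px 331.1 204.6 med [ 0.496 -0.278  0.005] min [ 0.382 -0.358 -0.005] max [ 0.559 -0.047  1.132]
((332.8432312011719, 205.4575958251953), (44.53325271606445, 45.85799026489258), 128.51890563964844)
cup 434 px 329.7 138.4 med [ 0.669 -0.275  0.067] min [ 0.382 -0.307  0.06 ] max [ 0.702 -0.047  1.132]<stdin>:7: RuntimeWarning: Mean of empty slice.
  ret = ret.dtype.type(ret / rcount)
  return _methods._mean(a, axis=axis, dtype=dtype,
  ret = um.true_divide(
Traceback (most recent call last):
ValueError: zero-size array to reduction operation minimum which has no identity
```

```bash
python3 - <<'E'
from h import *
z=np.load('s0.npz');a,P,b,P2=z['a'],z['P'],z['b'],z['P2']
for n,(u,v) in dict(hub=(113,187),roof=(110,150),micro=(260,190)).items():print(n,P[v,u].round(3))
for n,lo,hi in(('roof',.088,.104),('head',.115,.135)):
    m=(abs(P[...,2]-(lo+hi)/2)<(hi-lo)/2); m[:,185:]=0;m[:115]=0;m[215:]=0
    q=P[m][:,:2].astype(np.float32);r=cv2.minAreaRect(q);print(n,len(q),r,cv2.boxPoints(r).round(3).tolist())
m=(P[...,2]>.15)&(P[...,2]<.18);m[:,170:]=0;m[:130]=0;m[165:]=0;m[:,:140]=0
print('pin',m.sum(),P[m].mean(0),P[m].min(0),P[m].max(0))
m=(P[...,2]>.064)&(P[...,2]<.1);m[:,:320]=0;m[:,350:]=0;m[:190]=0;m[225:]=0
print('mhead',m.sum(),P[m].min(0),P[m].max(0),np.median(P[m],0))
H=cv2.cvtColor(a,cv2.COLOR_RGB2HSV)
m=(cv2.inRange(H,(8,60,80),(25,255,255))>0)&(abs(P[...,2]-.05)<.012);m[:,:335]=0;m[:212]=0;m[:,375:]=0
q=P[m];c=q.mean(0);w=np.linalg.svd(q[:,:2]-c[:2])[2][0];print('handle',m.sum(),c,w,(q[:,:2]-c[:2])@w@np.zeros(0) if 0 else (((q[:,:2]-c[:2])@w).min(),((q[:,:2]-c[:2])@w).max()))
m=(cv2.inRange(H,(105,150,100),(125,255,255))>0)&(P[...,2]<.012)&(P[...,2]>-.01);m[:,:300]=0;m[:,365:]=0;m[:175]=0;m[235:]=0
q=P[m][:,:2];A=np.c_[2*q,np.ones(len(q))];s=np.linalg.lstsq(A,(q**2).sum(1),rcond=None)[0];print('mat',s[:2],np.sqrt(s[2]+s[0]**2+s[1]**2))
# spokes: points at z 55-75 around hub in front of the roof
m=(P[...,2]>.05)&(P[...,2]<.078);m[:,145:]=0;m[:172]=0;m[212:]=0;m[:,:75]=0
save('v2',cv2.resize(a[110:235,70:200],None,fx=4.5,fy=4.5,interpolation=cv2.INTER_CUBIC))
np.save('spk.npy',P[m]);print(m.sum())
mi=(P[...,2]>.02);mi[:,:205]=0;mi[:,302:]=0;mi[:120]=0;mi[245:]=0
print('micro front',P[mi][:,0].min(),P[mi].max(0),P[mi].min(0))
E
```

```text
hub [0.541 0.307 0.082]
roof [0.638 0.314 0.096]
micro [ 0.49  -0.073  0.348]
roof 2972 ((0.6370957493782043, 0.2725425958633423), (0.2600622773170471, 0.13115809857845306), 87.78475189208984) [[0.5669999718666077, 0.14499999582767487], [0.6980000138282776, 0.14000000059604645], [0.7080000042915344, 0.4000000059604645], [0.5770000219345093, 0.4050000011920929]]
head 1495 ((0.6380014419555664, 0.18889950215816498), (0.09224097430706024, 0.11891074478626251), 87.7612533569336) [[0.5770000219345093, 0.14499999582767487], [0.6959999799728394, 0.14000000059604645], [0.6990000009536743, 0.2329999953508377], [0.5799999833106995, 0.2370000034570694]]
pin 91 [0.63740637 0.18769418 0.1616375 ] [0.6258186  0.17614418 0.15084765] [0.65050984 0.20028993 0.16591003]
mhead 305 [ 0.46187435 -0.3096824   0.0649083 ] [ 0.51212383 -0.25896358  0.08202627] [ 0.4878249  -0.28318612  0.0742569 ]
handle 358 [ 0.40421779 -0.32146344  0.04996829] [-0.90767305 -0.41967801] (np.float64(-0.06624877772597265), np.float64(0.06635397078459537))
mat [ 0.49157375 -0.28899774] 0.06368908801935633
761
micro front 0.3815528795333976 [0.72568002 0.05916084 1.13210035] [ 0.38155288 -0.203821    0.0200645 ]
```

View pics/v2.png

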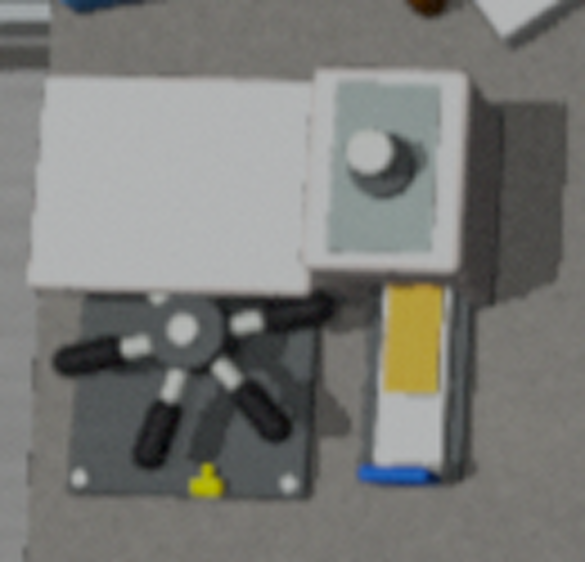

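The crop shows four visible spokes (front-left, front-right, far right, far left). The red one is under the roof at rear right. Next I'll get the spoke angles.

```bash
python3 - <<'E'
from h import *
z=np.load('s0.npz');P=z['P']
yaw=-.04;X=np.array([np.cos(yaw),np.sin(yaw)]);Y=np.array([-X[1],X[0]])
o=np.array([.638,.189])-.06*X+.074*Y;hub=o-.03*X+.05*Y;print('o',o,'hub',hub,'pin',np.round(o+.06*X-.074*Y,3))
q=np.load('spk.npy');d=q[:,:2]-hub;mx,my=d@X,d@Y;r=np.hypot(mx,my)
k=(r>.05)&(r<.092);ang=np.degrees(np.arctan2(my,-mx))[k] # 0 at pointer, + to left
print(k.sum(),np.histogram(ang,bins=np.arange(-130,131,10)))
rr=np.radians(ang*6);print('phase mod60',np.degrees(np.arctan2(np.sin(rr).mean(),np.cos(rr).mean()))/6)
m=(P[...,2]>.02)&(P[...,2]<.45);m[:,:205]=0;m[:,302:]=0;m[:120]=0;m[245:]=0
q=P[m];
for lo,hi in((.02,.1),(.1,.25),(.25,.45)):
    s=q[(q[:,2]>lo)&(q[:,2]<hi)];print(lo,s.min(0).round(3),s.max(0).round(3))
E
```

```text
o [0.5810072  0.26534017] hub [0.55303067 0.31649985] pin [0.638 0.189]
373 (array([ 0, 10, 58, 29,  0,  0,  0, 21, 62, 17,  0,  0,  0, 23, 51, 13,  0,
        0,  0, 15, 55, 19,  0,  0,  0,  0]), array([-130, -120, -110, -100,  -90,  -80,  -70,  -60,  -50,  -40,  -30,
        -20,  -10,    0,   10,   20,   30,   40,   50,   60,   70,   80,
         90,  100,  110,  120,  130]))
phase mod60 15.261321386168227
0.02 [ 0.4   -0.204  0.02 ] [0.726 0.059 0.097]
0.1 [ 0.417 -0.162  0.107] [0.664 0.029 0.25 ]
0.25 [ 0.4   -0.144  0.25 ] [0.65  0.001 0.401]
```

```bash
python3 -m pendant '[[[0,24.5,-18.9,0,0.33],[0,24.5,-18.9,0,0.33],[0,24.5,-18.9,0,0.33],[0,24.5,-18.9,0,0.33],[0,24.5,-18.9,0,0.33],[0,24.5,-18.9,0,0.33],[0,24.5,-18.9,0,0.33],[0,24.5,-18.9,0,0.33],[0,24.5,-18.9,0,0.33]]]'; python3 - <<'E'
from h import *
p,r=tip();print(p,r.round(3),robot.state()["q"])
E
```

```text
time_s: 0.85
ee_pos: [0.3465, -0.2967, 0.4042]
eef_rot: [1.0, -0.017, 0.0, -0.001]
contact_force: [-0.2, 0.1, 0.1]
width: 0.403
[ 0.34648939 -0.29669409  0.40419655] [[ 0.999 -0.035  0.   ]
 [-0.035 -0.999  0.002]
 [ 0.    -0.002 -1.   ]] [-8.98636833e-01 -5.13206130e-02  1.81954932e+00  1.25780646e-03
  1.37468257e+00  7.06648467e-01]
```

```bash
cat >> h.py <<'E'
HUB=np.array([.5530,.3165]);MX=np.array([.9992,-.04]);MY=np.array([.04,.9992])
def arc(deg,r=.068): a=np.radians(deg);return HUB-r*np.cos(a)*MX+r*np.sin(a)*MY
def go(*w):  # world finger targets (x,y,tipz) -> tool cm shifts from now
    p,r=tip()
    for q in w:
        t=np.array([q[0],q[1],q[2]+.199]);print((r.T@(t-p)*100).round(1).tolist())
E
python3 - <<'E'
from h import *
e=arc(-75);go((.343,.04,.205),(.40,.22,.205),(*e,.205),(*e,.115))
E
```

```text
[-1.5, -33.6, 0.1]
[3.6, -51.8, 0.1]
[16.7, -55.4, 0.1]
[16.7, -55.4, 9.1]
```

```bash
python3 -m pendant '[[[0,-1.5,-33.6,0,0],[0,-1.5,-33.6,0,0],[0,-1.5,-33.6,0,0],[0,-1.5,-33.6,0,0],[0,-1.5,-33.6,0,0],[0,-1.5,-33.6,0,0],[0,-1.5,-33.6,0,0],[0,-1.5,-33.6,0,0],[0,-1.5,-33.6,0,0],[0,3.6,-51.8,0,0],[0,3.6,-51.8,0,0],[0,3.6,-51.8,0,0],[0,3.6,-51.8,0,0],[0,3.6,-51.8,0,0],[0,16.7,-55.4,0,0],[0,16.7,-55.4,0,0],[0,16.7,-55.4,0,0],[0,16.7,-55.4,0,0],[0,16.7,-55.4,0,0]]]'; python3 - <<'E'
from h import *
e=arc(-75);go((*e,.205),(*e,.115),(*e,.038));print(robot.state()["q"])
a,d,P=pts("wrist");save('v3',a)
E
```

```text
time_s: 2.43
ee_pos: [0.5379, 0.2454, 0.403]
eef_rot: [1.0, -0.021, -0.0, 0.001]
contact_force: [-0.0, -0.1, 0.5]
width: 0.006
[-0.5, -0.6, -0.1]
[-0.5, -0.6, 8.9]
[-0.5, -0.6, 16.6]
[ 2.81988298e-01  2.42171504e-01  1.50174435e+00 -9.71520152e-04
  1.39854818e+00  1.89554249e+00]
```

View pics/v3.png

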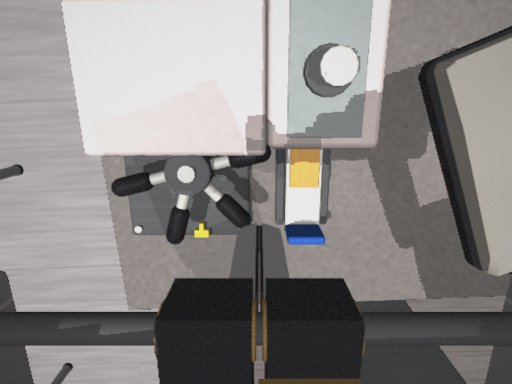

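The wrist view shows the closed fingers at (260,235), short of the -45° spoke tip at (240,215). The hub is at (187,174), the pointer at (202,231) and the tab at (305,235). I'll check the hub position from this view before going down.

```bash
python3 - <<'E'
from h import *
a,d,P=pts("wrist")
H=cv2.cvtColor(a,cv2.COLOR_RGB2HSV)
m=(P[...,2]>.07)&(P[...,2]<.095);m[:150]=0;m[200:]=0;m[:,:160]=0;m[:,215:]=0
q=P[m];print('hub',m.sum(),(q.min(0)+q.max(0))/2,q.max(0)-q.min(0),P[174,187])
m=(cv2.inRange(H,(22,150,100),(35,255,255))>0);m[:215]=0;m[245:]=0;m[:,:190]=0;m[:,215:]=0;print('ptr',np.median(P[m],0))
m=(cv2.inRange(H,(105,120,60),(125,255,255))>0)&(P[...,2]>.05);m[:215]=0;m[250:]=0;m[:,:280]=0;m[:,330:]=0;q=P[m];print('tab',np.median(q,0),q.min(0),q.max(0))
m=(P[...,2]>.153)&(P[...,2]<.175);m[:30]=0;m[100:]=0;m[:,:300]=0;m[:,370:]=0;q=P[m];print('pin',(q.min(0)+q.max(0))/2,q.max(0)-q.min(0))
e=arc(-75);go((*e,.205),(*e,.115),(*e,.038))
E
```

```text
hub 1777 [0.55214324 0.31245879 0.08252751] [0.04786384 0.05510631 0.02494457] [0.54980776 0.31483697 0.08128902]
ptr [0.46627113 0.31879147 0.01904577]
tab [0.46934027 0.19666292 0.05993703] [0.46300356 0.17568271 0.05017403] [0.61448479 0.24295413 0.38256097]
pin [0.63666369 0.18941761 0.15912311] [0.02516038 0.02602341 0.01172061]
[-0.2, -0.6, -0.0]
[-0.2, -0.6, 9.0]
[-0.2, -0.6, 16.7]
```

```bash
python3 -m pendant '[[[0,-0.2,-0.6,4,0],[0,-0.2,-0.6,8,0],[0,-0.2,-0.6,11,0],[0,-0.2,-0.6,14,0],[0,-0.2,-0.6,16.7,0],[0,-0.2,-0.6,16.7,0],[0,-0.2,-0.6,16.7,0]]]'; python3 -m pendant '[[[0,-0.7,-0.3,0,0],[0,-1.6,-0.7,0,0],[0,-2.4,-1.2,0,0],[0,-3.1,-1.8,0,0],[0,-3.6,-2.5,0,0],[0,-4.1,-3.2,0,0],[0,-4.5,-4.0,0,0],[0,-4.8,-4.8,0,0],[0,-4.95,-5.7,0,0],[0,-5.0,-6.6,0,0],[0,-4.95,-7.4,0,0],[0,-4.8,-8.3,0,0],[0,-4.5,-9.2,0,0],[0,-4.1,-10,0,0],[0,-3.6,-10.7,0,0],[0,-3.1,-11.4,0,0],[0,-2.4,-12,0,0],[0,-2.1,-12.1,0,0],[0,-2.1,-12.1,0,0]]]';python3 - <<'E'
from h import *
a,d,P=pts("wrist");save('v4',a);go((*arc(55),.038))
E
```

```text
time_s: 3.12
ee_pos: [0.5309, 0.2521, 0.2367]
eef_rot: [1.0, -0.02, -0.002, 0.001]
contact_force: [0.4, 0.2, 1.1]
width: 0.001
time_s: 4.7
ee_pos: [0.517, 0.3758, 0.2376]
eef_rot: [1.0, -0.02, 0.0, -0.001]
contact_force: [-0.5, 0.8, -0.6]
width: 0.002
[-0.1, 0.2, 0.1]
```

View pics/v4.png

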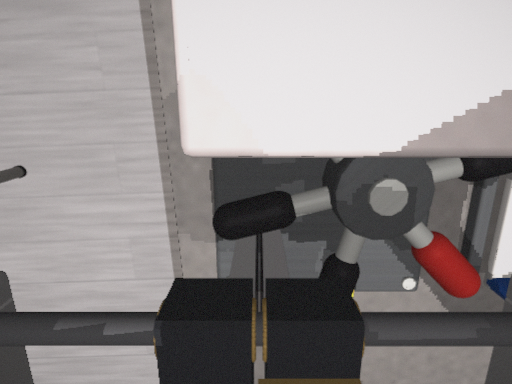

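The wheel turned as planned. The red spoke, centred at (447,265), is now front right, and the pushed spoke is at the far left (255,215). I'll measure red's angle.

```bash
cat >> h.py <<'E'
def red(name="wrist"):
    a,d,P=pts(name);H=cv2.cvtColor(a,cv2.COLOR_RGB2HSV)
    m=((cv2.inRange(H,(0,150,70),(6,255,255))|cv2.inRange(H,(174,150,70),(180,255,255)))>0)
    dd=P[...,:2]-HUB;m&=(np.hypot(dd[...,0],dd[...,1])<.1)&(P[...,2]>.045)&(P[...,2]<.085)
    q=dd[m];mx,my=np.median(q@MX),np.median(q@MY)
    return m.sum(),np.degrees(np.arctan2(my,-mx)),np.hypot(mx,my)
E
python3 - <<'E'
from h import *
print(red());p,r=tip();f=p[:2]-HUB;print(np.degrees(np.arctan2(f@MY,-f@MX)))
up=.115
go((*arc(55),up),(*arc(-74),up),(*arc(-74),.038))
E
```

```text
(np.int64(2357), np.float64(-44.394395587671994), np.float64(0.058460045144228624))
56.022118476959136
[-0.0, 0.1, -7.6]
[2.0, 12.2, -7.6]
[2.0, 12.3, 0.1]
```

```bash
python3 -m pendant '[[[0,-0.1,0.3,-3,0],[0,-0.1,0.3,-7.6,0],[0,-0.1,0.3,-7.6,0],[0,0.6,4,-7.6,0],[0,1.3,8,-7.6,0],[0,2,12,-7.6,0],[0,2,12.3,-7.6,0],[0,2,12.3,-7.6,0],[0,2,12.3,-4,0],[0,2,12.3,-1,0],[0,2,12.3,0.1,0],[0,2,12.3,0.1,0],[0,2,12.3,0.1,0]]]'; python3 -m pendant '[[[0,-0.7,-0.3,0,0],[0,-1.6,-0.7,0,0],[0,-2.4,-1.2,0,0],[0,-3.1,-1.8,0,0],[0,-3.6,-2.5,0,0],[0,-4.1,-3.2,0,0],[0,-4.5,-4.0,0,0],[0,-4.5,-4.0,0,0],[0,-4.5,-4.0,0,0]]]';python3 - <<'E'
from h import *
print(red(),red("top"));p,r=tip();f=p[:2]-HUB;print(np.degrees(np.arctan2(f@MY,-f@MX)))
E
```

```text
time_s: 5.88
ee_pos: [0.5313, 0.252, 0.2366]
eef_rot: [1.0, -0.02, -0.0, -0.0]
contact_force: [0.0, -1.1, 0.2]
width: 0.007
time_s: 6.63
ee_pos: [0.487, 0.2937, 0.2361]
eef_rot: [1.0, -0.02, -0.001, -0.0]
contact_force: [0.6, -0.2, 0.7]
width: 0.008
(np.int64(2061), np.float64(-2.6651396369538705), np.float64(0.05614688483085193)) (np.int64(0), np.float64(nan), np.float64(nan))
-21.97766738801663
  return _methods._mean(a, axis=axis, dtype=dtype,
  ret = ret.dtype.type(ret / rcount)
```

```bash
python3 -m pendant '[[[0,-0.05,-0.2,0,0],[0,-0.05,-0.2,0,0],[0,-0.05,-0.2,0,0],[0,-0.05,-0.2,0,0],[0,0,1,0,0],[0,0,1,0,0],[0,0,1,-4,0],[0,0,1,-8,0],[0,0,1,-8,0],[0,0,1,-8,0]]]'; python3 - <<'E'
from h import *
print(red());print(robot.state()["contact_force"])
go((.430,.1965,.115),(.430,.1965,.03),(.455,.1955,.03),(.495,.1945,.03))
E
```

```text
time_s: 7.57
ee_pos: [0.489, 0.2829, 0.3201]
eef_rot: [1.0, -0.02, 0.003, -0.001]
contact_force: [0.3, 0.3, 0.0]
width: 0.008
(np.int64(1142), np.float64(-2.9282606942413505), np.float64(0.06287893951565142))
[ 0.30593788 -0.45048296 -0.84940253]
[-5.4, 8.8, 0.4]
[-5.5, 8.8, 8.9]
[-3.0, 8.8, 8.9]
[1.0, 8.8, 8.9]
```

```bash
python3 -m pendant '[[[0,-2.7,4.4,0,0],[0,-5.4,8.8,0,0],[0,-5.4,8.8,0.4,0],[0,-5.4,8.8,0.4,0],[0,-5.4,8.8,4,0],[0,-5.4,8.8,7,0],[0,-5.4,8.8,8.9,0],[0,-5.4,8.8,8.9,0],[0,-4,8.8,8.9,0],[0,-3,8.8,8.9,0],[0,-2.2,8.8,8.9,0],[0,-1.5,8.8,8.9,0],[0,-0.8,8.8,8.9,0],[0,-0.1,8.8,8.9,0],[0,0.6,8.8,8.9,0],[0,1,8.8,8.9,0],[0,1,8.8,8.9,0]]]'; python3 - <<'E'
from h import *
print(robot.state()["contact_force"]); go((.495,.1945,.03))
E
```

```text
time_s: 9.03
ee_pos: [0.4941, 0.1946, 0.2278]
eef_rot: [1.0, -0.02, -0.001, -0.0]
contact_force: [-5.3, 1.2, 3.1]
width: 0.005
[-5.25957283  1.15508491  3.07076566]
[0.1, 0.0, -0.1]
```

```bash
python3 -m pendant '[[[0,0.3,0,0,0],[0,0.3,0,0,0],[0,0.3,0,0,0]]]';python3 -m pendant '[[[0,0.3,0,0,0],[0,0.3,0,0,0],[0,0.3,0,0,0]]]'
```

```text
time_s: 9.28
ee_pos: [0.4951, 0.1946, 0.2276]
eef_rot: [1.0, -0.02, -0.004, 0.0]
contact_force: [-11.3, 1.6, 7.9]
width: 0.004
time_s: 9.53
ee_pos: [0.4962, 0.1946, 0.2273]
eef_rot: [1.0, -0.02, -0.007, 0.001]
contact_force: [-17.5, 1.6, 13.5]
width: 0.007
```

The carriage is hard against its stop. I'll back off, rise, and check the wheel and tab. I'll also test the high route over the microscope.

```bash
python3 -m pendant '[[[0,-3,0,0,0],[0,-6,0,0,0],[0,-6,0,-4,0],[0,-6,0,-8,0],[0,-6,0,-12,0],[0,-6,0,-16,0],[0,-6,0,-16,0],[0,-6,0,-16,0]]]'; python3 - <<'E'
from h import *
print(red())
a,d,P=pts("wrist");H=cv2.cvtColor(a,cv2.COLOR_RGB2HSV)
m=(cv2.inRange(H,(105,120,60),(125,255,255))>0)&(P[...,2]>.05)&(P[...,2]<.07)&(abs(P[...,0]-.5)<.06)&(abs(P[...,1]-.195)<.03);q=P[m];print('tab',m.sum(),np.median(q,0),q.min(0),q.max(0))
E
python3 -m pendant '[[[0,0,0,-4,0],[0,0,0,-8,0],[0,0,0,-12,0],[0,0,0,-16,0],[0,0,0,-20,0],[0,0,0,-24,0],[0,0,0,-27,0],[0,0,0,-27,0],[0,0,0,-27,0],[0,0,0,-27,0]]]'; python3 -c "from h import *;print(tip(),robot.state()['q'])"
```

```text
time_s: 10.2
ee_pos: [0.4418, 0.1968, 0.3921]
eef_rot: [1.0, -0.02, 0.005, -0.001]
contact_force: [-0.7, 0.1, -0.6]
width: 0.004
(np.int64(841), np.float64(-4.592403388152715), np.float64(0.06460780241484392))
tab 422 [0.50632559 0.19380008 0.05782061] [0.50126481 0.17362633 0.0548177 ] [0.51119473 0.21401506 0.06025811]
time_s: 11.13
ee_pos: [0.4408, 0.1967, 0.6548]
eef_rot: [1.0, -0.02, -0.002, 0.001]
contact_force: [-0.3, 0.2, -0.2]
width: 0.009
(array([0.44078742, 0.19674244, 0.65479274]), array([[ 0.99917452, -0.04036493, -0.00457748],
       [-0.0403712 , -0.99918392, -0.00128535],
       [-0.00452186,  0.00146909, -0.9999887 ]])) [ 2.40315295e-01 -6.40615606e-02  1.32908533e+00 -1.66916897e-04
  1.88132077e+00  1.85144026e+00]
```

```bash
python3 -m pendant '[[[5,1,16,0,0],[5,1,16,0,0],[5,1,16,0,0],[5,1,16,0,0],[5,2.5,50,0,-0.47],[5,2.5,50,0,-0.47],[5,2.5,50,0,-0.47],[5,2.5,50,0,-0.47],[5,2.5,50,0,-0.47],[5,2.5,50,0,-0.47],[5,2.5,50,0,-0.47],[5,2.5,50,0,-0.47],[5,2.5,50,0,-0.47],[5,2.5,50,18,-0.47],[5,2.5,50,18,-0.47],[5,2.5,50,18,-0.47],[5,2.5,50,18,-0.47],[5,2.5,50,18,-0.47],[5,2.5,50,18,-0.47]]]'; python3 - <<'E'
from h import *
print(tip()); b,_,Pt=pts("top");np.savez('s1.npz',b=b,P=Pt)
print(red("top"))
a,d,P=pts("wrist");np.savez('w1.npz',a=a,P=P)
save('v5',np.hstack([cv2.resize(a,(400,300)),cv2.resize(b[110:235,70:237],(400,300))]))
E
```

```text
time_s: 12.72
ee_pos: [0.4433, -0.3026, 0.468]
eef_rot: [0.977, 0.213, -0.005, -0.007]
contact_force: [-0.8, 1.2, -0.2]
width: 0.531
(array([ 0.4433174 , -0.30259701,  0.46799884]), array([[ 0.90913418,  0.41629575, -0.01314873],
       [ 0.41644683, -0.90907779,  0.01223142],
       [-0.00686133, -0.01659575, -0.99983874]]))
(np.int64(109), np.float64(-3.845595314129932), np.float64(0.06390905837937307))
```

View pics/v5.png

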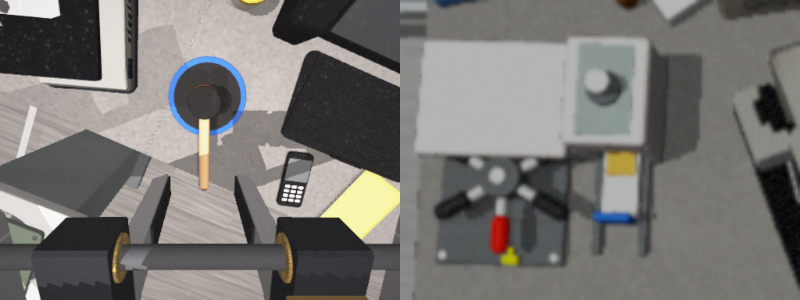

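The left half (wrist) shows the mallet head at (204,98) with its handle running to (204,187), and the fingers straddle that line. The right half (top) shows the red spoke at (500,233), almost at the pointer (509,255), with the tab in. I'll refine the wheel phase using all the spokes, and the mallet pose.

```bash
python3 - <<'E'
from h import *
P=np.load('s1.npz')['P'];v,u=np.mgrid[:384,:512]
m=(P[...,2]>.05)&(P[...,2]<.078)&(u<145)&(u>75)&(v>172)&(v<212)
for hub in (HUB,HUB+[-.001,-.003]):
    d=P[m][:,:2]-hub;mx,my=d@MX,d@MY;r=np.hypot(mx,my);k=(r>.05)&(r<.092)
    t=np.arctan2(my,-mx)[k]*6;print('phase',np.degrees(np.arctan2(np.sin(t).mean(),np.cos(t).mean()))/6,k.sum())
    from scipy.optimize import minimize
z=np.load('w1.npz');a,P=z['a'],z['P'];H=cv2.cvtColor(a,cv2.COLOR_RGB2HSV)
m=(cv2.inRange(H,(8,60,60),(25,255,255))>0)&(abs(P[...,2]-.05)<.008)&(np.hypot(P[...,0]-.42,P[...,1]+.31)<.12)
q=P[m];c=q.mean(0);w=np.linalg.svd(q[:,:2]-c[:2],full_matrices=False)[2][0];w*=np.sign(w[0]);print('handle',m.sum(),c,np.arctan2(w[1],w[0]),np.ptp((q[:,:2]-c[:2])@[-w[1],w[0]]))
m=(abs(P[...,2]-.075)<.006)&(np.hypot(P[...,0]-.487,P[...,1]+.284)<.05);q=P[m]
h=(q.min(0)+q.max(0))/2;print('head',h,np.ptp(q,axis=0))
m=(cv2.inRange(H,(105,150,100),(125,255,255))>0)&(abs(P[...,2]-.005)<.01)&(np.hypot(P[...,0]-.49,P[...,1]+.287)<.1)
q=P[m][:,:2];A=np.c_[2*q,np.ones(len(q))];s=np.linalg.lstsq(A,(q**2).sum(1),rcond=None)[0];print('mat',s[:2])
g=h[:2]-.045*w; g=c[:2]+w*((g-c[:2])@w);print('grip',g); go((*g,.12),(*g,.045-.024))
print(tip()[0],robot.state()['time_s'])
E
```

```text
phase -2.5211645768688524 283
phase -0.9575370919611643 284
handle 835 [ 0.398404   -0.32722034  0.0524505 ] 0.4384385586298142 0.039614555221830494
head [ 0.48786602 -0.28675333  0.07458808] [0.05134847 0.05110461 0.00912415]
mat [ 0.49394106 -0.29072781]
grip [ 0.44655366 -0.3046442 ]
[0.1, 0.1, 15.9]
[0.1, 0.1, 25.8]
[ 0.44508441 -0.30400596  0.4775144 ] 12.8667
```

```bash
python3 -m pendant '[[[5,0.1,0.1,4,0],[5,0.1,0.1,8,0],[5,0.1,0.1,12,0],[5,0.1,0.1,16,0],[5,0.1,0.1,20,0],[5,0.1,0.1,23,0],[5,0.1,0.1,25,0],[5,0.1,0.1,25,0],[5,0.1,0.1,25,0]]]'; python3 - <<'E'
from h import *
go((.4466,-.3046,.021));r=tip()[1];print(np.arctan2(r[1,0],r[0,0]))
E
```

```text
time_s: 13.62
ee_pos: [0.447, -0.305, 0.2284]
eef_rot: [0.977, 0.213, 0.0, 0.0]
contact_force: [-0.1, 0.3, 0.7]
width: 0.532
[-0.0, -0.1, 0.8]
0.4298476428102178
```

```bash
python3 -m pendant '[[[5,0,-0.1,0.8,0],[5,0,-0.1,0.8,0],[0.5,0,-0.1,0.8,0],[0.5,0,-0.1,0.8,0],[0.5,0,-0.1,0.8,0],[0.5,0,-0.1,0.8,0],[0.5,0,-0.1,0.8,0],[0.5,0,-0.1,0.8,0],[0.5,0,-0.1,0.8,0],[0.5,0,-0.1,0.8,0]]]' 60;  python3 -m pendant '[[[0.5,0,0,-2,0],[0.5,0,0,-4,0],[0.5,0,0,-6,0],[0.5,0,0,-8,0],[0.5,0,0,-8,0],[0.5,0,0,-8,0],[0.5,0,0,-8,0]]]'; python3 - <<'E'
from h import *
p,r=tip();print(p);b,_,Pt=pts("scene");save('v6',b)
a,d,P=pts("wrist");print(P.shape)
m=(np.hypot(P[...,0]-.487,P[...,1]+.286)<.04)&(P[...,2]>.12)&(P[...,2]<.175);q=P[m];k=q[:,2]>np.median(q[:,2])-.008;q=q[k]
print(len(q),(q.min(0)+q.max(0))/2,np.linalg.lstsq(np.c_[q[:,:2]-q[:,:2].mean(0),np.ones(len(q))],q[:,2],rcond=None)[0])
E
```

```text
time_s: 14.45
ee_pos: [0.4461, -0.3037, 0.22]
eef_rot: [0.977, 0.213, 0.0, 0.0]
contact_force: [0.3, -0.4, 1.6]
width: 0.187
time_s: 15.03
ee_pos: [0.4451, -0.3028, 0.2976]
eef_rot: [0.977, 0.213, -0.001, -0.002]
contact_force: [-0.0, 0.1, -5.1]
width: 0.186
[ 0.44511529 -0.30276489  0.29756479]
(384, 512, 3)
12769 [ 0.47894945 -0.28702501  0.15899194] [-0.09930424 -0.03629884  0.15180971]
```

View pics/v6.png

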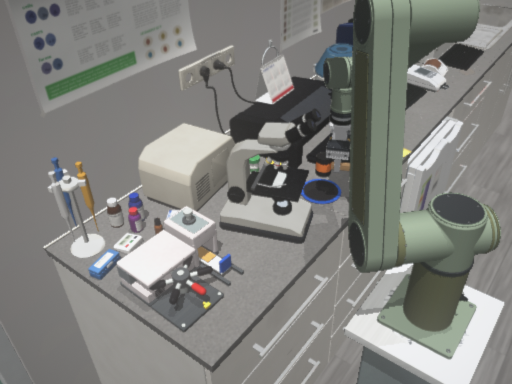

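The scene view shows the mallet lifted in the gripper at (325,165) above its mat (320,190), with the red spoke at the pointer (200,292) and the carriage in. Raising the mallet and crossing over the microscope.

```bash
python3 -m pendant '[[[0.5,0,0,-3,0],[0.5,0,0,-6,0],[0.5,0,0,-9,0],[0.5,0,0,-13,0],[0.5,0,0,-17,0],[0.5,0,0,-21,0],[0.5,0,0,-25,0],[0.5,0,0,-29,0],[0.5,0,0,-33,0],[0.5,0,0,-36.5,0],[0.5,0,0,-36.5,0],[0.5,0,0,-36.5,0],[0.5,0,0,-36.5,0]]]'; python3 - <<'E'
from h import *
p,r=tip();print(p);go((.592,.191,.461))
E
```

```text
time_s: 16.22
ee_pos: [0.4463, -0.3039, 0.6612]
eef_rot: [0.977, 0.213, -0.002, -0.002]
contact_force: [0.2, -1.0, -5.5]
width: 0.187
[ 0.44628223 -0.3039211   0.66121633]
[33.9, -38.9, 0.2]
```

```bash
python3 -m pendant '[[[0.5,2,-2.3,0,0],[0.5,4.2,-4.8,0,0.05],[0.5,6.4,-7.3,0,0.1],[0.5,8.6,-9.9,0,0.15],[0.5,10.8,-12.4,0,0.2],[0.5,13,-14.9,0,0.25],[0.5,15.2,-17.4,0,0.3],[0.5,17.4,-20,0,0.35],[0.5,19.6,-22.5,0,0.4],[0.5,21.8,-25,0,0.45],[0.5,24,-27.5,0,0.47],[0.5,26.2,-30.1,0,0.47],[0.5,28.4,-32.6,0,0.47],[0.5,30.6,-35.1,0,0.47],[0.5,32.4,-37.2,0,0.47],[0.5,33.9,-38.9,0,0.47],[0.5,33.9,-38.9,0,0.47],[0.5,33.9,-38.9,0,0.47],[0.5,33.9,-38.9,0,0.47]]]'; python3 - <<'E'
from h import *
p,r=tip();print(p,np.arctan2(r[1,0],r[0,0]));
a,d,P=pts("wrist");save('v7',a)
print(robot.state()["q"])
E
```

```text
time_s: 17.8
ee_pos: [0.5925, 0.1913, 0.661]
eef_rot: [1.0, -0.02, -0.003, 0.001]
contact_force: [-0.2, 0.8, -5.4]
width: 0.19
[0.59254322 0.19126386 0.66103587] -0.04033323533067794
[ 1.72695250e-01  2.56073095e-01  9.66790519e-01 -3.57058137e-04
  1.92341648e+00  1.78443800e+00]
```

View pics/v7.png

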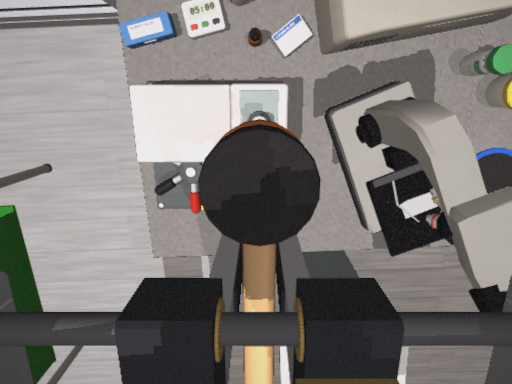

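The wrist view shows the mallet head held straight at (260,183), centred between the jaws, with the pin just behind its far edge at (260,118). I'll measure the head in the hand, then descend.

```bash
python3 - <<'E'
from h import *
a,d,P=pts("wrist");p,r=tip();v,u=np.mgrid[:384,:512]
T=(P-p)@r  # tool frame
m=(np.hypot(u-260,v-183)<56)&(d>0)&(v<232);q=T[m]
c=np.linalg.lstsq(np.c_[q[:,:2],np.ones(len(q))],q[:,2],rcond=None)[0];print('top plane slopes',c[:2],'z',c[2]+c[0]*.045)
m=(abs(T[...,2]-(c[2]+c[0]*T[...,0]+c[1]*T[...,1]))<.004)&(np.hypot(u-260,v-183)<66)&(v<238);q=T[m];print('head tool x,y',(q.min(0)+q.max(0))/2,np.ptp(q,axis=0),len(q))
go((.592,.191,.35),(.592,.191,.21))
E
```

```text
top plane slopes [0.01512598 0.0001352 ] z 0.14594928212267358
head tool x,y [ 0.04675997 -0.00071459  0.14703459] [0.04704886 0.05105023 0.00651712] 10963
[0.0, -0.1, 11.4]
[0.1, -0.1, 25.4]
```

```bash
python3 -m pendant '[[[0.5,0,0,3,0],[0.5,0,0,6,0],[0.5,0,0,9,0],[0.5,0,0,12,0],[0.5,0,0,15,0],[0.5,0,0,18,0],[0.5,0,0,21,0],[0.5,0,0,24,0],[0.5,0,0,26,0],[0.5,0,0,26,0],[0.5,0,0,26,0]]]';python3 -m pendant '[[[0.5,0,0,1,0],[0.5,0,0,2,0],[0.5,0,0,2.5,0],[0.5,0,0,2.5,0]]]'; python3 -m pendant '[[[0.5,0,0,0.5,0],[0.5,0,0,0.9,0],[0.5,0,0,0.9,0],[0.5,0,0,0.9,0]]]'
```

```text
time_s: 18.82
ee_pos: [0.5915, 0.1903, 0.4034]
eef_rot: [1.0, -0.021, -0.002, 0.0]
contact_force: [0.1, 0.5, -4.9]
width: 0.184
time_s: 19.15
ee_pos: [0.5916, 0.1912, 0.3785]
eef_rot: [1.0, -0.02, -0.001, 0.0]
contact_force: [0.5, 0.3, -4.6]
width: 0.195
time_s: 19.48
ee_pos: [0.5923, 0.1915, 0.3718]
eef_rot: [1.0, -0.02, 0.001, -0.0]
contact_force: [-2.5, -1.0, 1.1]
width: 0.189
```

```bash
python3 -m pendant '[[[0.5,0,0,0.4,0],[0.5,0,0,0.6,0],[0.5,0,0,0.6,0]]]'; python3 -m pendant '[[[0.5,0,0,0.4,0],[0.5,0,0,0.4,0],[0.5,0,0,0.4,0]]]'
```

```text
time_s: 19.73
ee_pos: [0.5924, 0.1915, 0.3659]
eef_rot: [1.0, -0.02, 0.001, -0.0]
contact_force: [-1.2, 0.9, 3.2]
width: 0.189
time_s: 19.98
ee_pos: [0.5921, 0.1916, 0.3651]
eef_rot: [1.0, -0.02, 0.002, -0.0]
contact_force: [-7.4, -0.8, 16.4]
width: 0.183
```

The pin is on its stop at about 21 N. Lifting off and heading back.

```bash
python3 -m pendant '[[[0.5,0,0,-1,0],[0.5,0,0,-3,0],[0.5,0,0,-6,0],[0.5,0,0,-9,0],[0.5,0,0,-12,0],[0.5,0,0,-15,0],[0.5,0,0,-18,0],[0.5,0,0,-21,0],[0.5,0,0,-24,0],[0.5,0,0,-27,0],[0.5,0,0,-30,0],[0.5,0,0,-30,0],[0.5,0,0,-30,0],[0.5,0,0,-30,0]]]'; python3 - <<'E'
from h import *
p,r=tip();print(p);go((.448,-.3045,.461))
a,d,P=pts("wrist");v,u=np.mgrid[:384,:512];T=(P-p)@r
m=(np.hypot(u-260,v-183)<52)&(d>0)&(v<225);q=T[m]
c=np.linalg.lstsq(np.c_[q[:,:2],np.ones(len(q))],q[:,2],rcond=None)[0];print('slopes',c[:2],'z',c[2]+c[0]*.045)
E
```

```text
time_s: 21.15
ee_pos: [0.5925, 0.1915, 0.6572]
eef_rot: [1.0, -0.02, -0.002, 0.0]
contact_force: [-0.4, -0.4, -5.9]
width: 0.185
[0.59254256 0.19146653 0.65720936]
[-12.5, 50.1, -0.2]
slopes [ 0.00218439 -0.00191515] z 0.14636766655394315
```

```bash
python3 -m pendant '[[[0.5,-0.5,2,-0.2,0],[0.5,-1.2,5,-0.2,-0.05],[0.5,-2,8,-0.2,-0.1],[0.5,-2.8,11,-0.2,-0.15],[0.5,-3.5,14,-0.2,-0.2],[0.5,-4.3,17.2,-0.2,-0.25],[0.5,-5.1,20.4,-0.2,-0.3],[0.5,-5.9,23.6,-0.2,-0.35],[0.5,-6.7,26.8,-0.2,-0.4],[0.5,-7.5,30,-0.2,-0.45],[0.5,-8.3,33.2,-0.2,-0.47],[0.5,-9.1,36.4,-0.2,-0.47],[0.5,-9.9,39.6,-0.2,-0.47],[0.5,-10.7,42.8,-0.2,-0.47],[0.5,-11.5,46,-0.2,-0.47],[0.5,-12.1,48.5,-0.2,-0.47],[0.5,-12.5,50.1,-0.2,-0.47],[0.5,-12.5,50.1,-0.2,-0.47],[0.5,-12.5,50.1,-0.2,-0.47],[0.5,-12.5,50.1,-0.2,-0.47]]]'; python3 - <<'E'
from h import *
p,r=tip();print(p,np.arctan2(r[1,0],r[0,0]));go((.448,-.3045,.03),(.448,-.3045,.021))
E
```

```text
time_s: 22.87
ee_pos: [0.4472, -0.304, 0.6606]
eef_rot: [0.977, 0.213, -0.001, -0.002]
contact_force: [0.3, 0.0, -5.5]
width: 0.188
[ 0.44719747 -0.30399116  0.66060212] 0.43009387008397876
[0.1, 0.2, 43.2]
[0.1, 0.2, 44.1]
```

```bash
python3 -m pendant '[[[0.5,0.1,0.1,3,0],[0.5,0.1,0.1,6,0],[0.5,0.1,0.1,10,0],[0.5,0.1,0.1,14,0],[0.5,0.1,0.1,18,0],[0.5,0.1,0.1,22,0],[0.5,0.1,0.1,26,0],[0.5,0.1,0.1,30,0],[0.5,0.1,0.1,34,0],[0.5,0.1,0.1,37,0],[0.5,0.1,0.1,39.5,0],[0.5,0.1,0.1,41.5,0],[0.5,0.1,0.1,42.5,0],[0.5,0.1,0.1,42.5,0],[0.5,0.1,0.1,42.5,0]]]'; python3 -m pendant '[[[0.5,0,0,0.5,0],[0.5,0,0,1,0],[0.5,0,0,1.4,0],[0.5,0,0,1.4,0],[0.5,0,0,1.4,0]]]'
```

```text
time_s: 24.12
ee_pos: [0.4487, -0.3041, 0.2379]
eef_rot: [0.977, 0.214, 0.0, -0.0]
contact_force: [-0.0, -0.9, -5.8]
width: 0.188
time_s: 24.53
ee_pos: [0.4482, -0.3047, 0.2237]
eef_rot: [0.977, 0.213, -0.0, -0.0]
contact_force: [0.3, 0.1, -4.5]
width: 0.189
```

```bash
python3 -m pendant '[[[0.5,0,0,0.3,0],[0.5,0,0,0.3,0],[0.5,0,0,0.3,0]]]'; python3 -m pendant '[[[0.5,0,0,0.15,0],[0.5,0,0,0.15,0],[0.5,0,0,0.15,0]]]'
```

```text
time_s: 24.78
ee_pos: [0.4482, -0.3047, 0.2205]
eef_rot: [0.977, 0.213, -0.0, -0.0]
contact_force: [0.5, -0.4, -5.8]
width: 0.183
time_s: 25.03
ee_pos: [0.4484, -0.3049, 0.2197]
eef_rot: [0.977, 0.213, 0.0, 0.0]
contact_force: [-0.8, 0.8, -0.2]
width: 0.185
```

Touched down. Releasing gently (force low, opening in small steps), then going straight up.

```bash
python3 -m pendant '[[[2.2,0,0,0,0],[2.6,0,0,0,0],[3.2,0,0,0,0],[4,0,0,0,0],[5,0,0,0,0],[5,0,0,0,0],[5,0,0,0,0],[5,0,0,0,0]]]'; python3 -m pendant '[[[5,0,0,-2,0],[5,0,0,-5,0],[5,0,0,-8,0],[5,0,0,-12,0],[5,0,0,-16,0],[5,0,0,-20,0],[5,0,0,-24,0],[5,0,0,-24,0],[5,0,0,-24,0]]]'; python3 - <<'E'
from h import *
b,_,Pt=pts("top");a,d,P=pts("wrist")
save('v8',np.hstack([cv2.resize(a,(400,300)),cv2.resize(b[110:260,70:370],(400,300))]))
m=(abs(P[...,2]-.075)<.008)&(np.hypot(P[...,0]-.487,P[...,1]+.287)<.05);q=P[m]
h=(q.min(0)+q.max(0))/2;print('head',h);q=q[np.hypot(*(q-h)[:,:2].T)<.022]
print('slopes',np.linalg.lstsq(np.c_[q[:,:2]-h[:2],np.ones(len(q))],q[:,2],rcond=None)[0])
print('red',red("top"))
v,u=np.mgrid[:384,:512];P=Pt
m=(P[...,2]>.05)&(P[...,2]<.078)&(u<145)&(u>75)&(v>172)&(v<212);dd=P[m][:,:2]-HUB;mx,my=dd@MX,dd@MY;r=np.hypot(mx,my);k=(r>.05)&(r<.092)
t=np.arctan2(my,-mx)[k]*6;print('phase',np.degrees(np.arctan2(np.sin(t).mean(),np.cos(t).mean()))/6)
m=(np.hypot(P[...,0]-.637,P[...,1]-.189)<.009);print('pin z',np.median(P[m][:,2]))
H=cv2.cvtColor(b,cv2.COLOR_RGB2HSV);m=(cv2.inRange(H,(100,120,60),(130,255,255))>0)&(P[...,2]>.05)&(abs(P[...,1]-.195)<.03)&(abs(P[...,0]-.5)<.05);print('tab',np.median(P[m],0))
m=(cv2.inRange(H,(22,150,150),(35,255,255))>0)&(abs(P[...,2]-.067)<.01)&(abs(P[...,0]-.67)<.06);print('cup',np.median(P[m],0),robot.state()['contact_force'])
E
```

```text
time_s: 25.7
ee_pos: [0.4483, -0.3047, 0.2191]
eef_rot: [0.977, 0.213, 0.0, -0.0]
contact_force: [-0.8, 0.7, -1.0]
width: 0.532
time_s: 26.45
ee_pos: [0.4487, -0.3051, 0.4629]
eef_rot: [0.977, 0.213, 0.002, 0.003]
contact_force: [1.1, -0.4, -0.4]
width: 0.528
head [ 0.48736072 -0.28465973  0.07095362]
slopes [0.00087012 0.00377192 0.07237113]
red (np.int64(107), np.float64(-3.779924628224582), np.float64(0.06349700784012084))
phase -2.621842305586817
pin z 0.16201624551536387
tab [0.50681231 0.19518004 0.0599404 ]
cup [ 0.66969535 -0.27460566  0.06737408] [ 0.00741189 -0.45511227 -0.36274132]
```

View pics/v8.png

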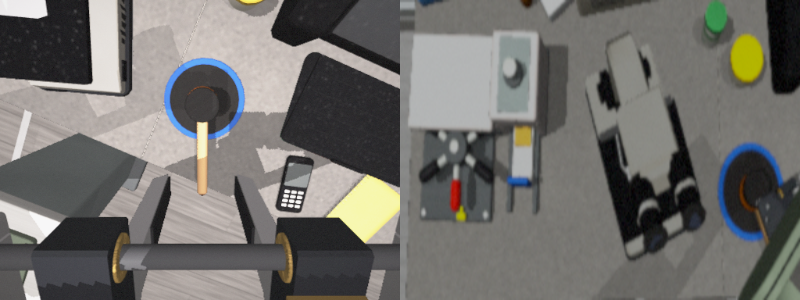

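The views show the mallet upright on its mat (head at (202,100) in the wrist half). The red spoke is at the pointer (455,195 / 460,214), the tab is in, the pin is up and the cup hasn't moved.

```bash
python3 -c "
from workcell import robot
print(robot.finish_job())"
```

```text
the job is handed in; nothing more can be done
None
```

The job is done and handed in at about 26.5 s of the 72 s allowed; no verdict was reported. I turned the wheel in two pushes by the spokes, pushed the carriage onto its stop (17 N), then drove the pin down with the mallet (about 21 N at the stop). The mallet is back on its mat.

Last checks:
- **Wheel:** the red spoke is within tolerance but not dead on. All spokes together gave -2.6°, and the red spoke alone gave -3.8° from the top camera; the limit is ±6.9°. An earlier wrist-camera reading from a side angle gave -4.6°, which I trusted less.
- **Carriage:** the front face of the tab was measured at x = 0.501 m before the mallet work, against 0.503 m expected when home. The final top view shows the tab hasn't moved since.
- **Pin:** its top is at 162 mm, so it is up. I judged "fully down" from the force and hand height, not from a picture.
- **Mallet:** it stands upright (top slope under 0.005), with its head about 9 mm from the mat's centre.
- **Cup:** it moved less than 1 mm.
- **Hand:** it was open and clear, about 24 cm above the mallet, and touching nothing.

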